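# Stack a magnifier's optics in the assembly cradle

## Robot

A 7-joint arm with a two-finger parallel gripper is mounted at the origin on the work surface; the furniture and walls round the work are solid. World frame = base frame: x ahead of the robot, y to its left, z up, the work surface at z = 0. Lengths are in mm, angles in rad, forces in N, time in s.
With the tool pointing down it reaches from about 425 to 875 mm from the base axis. Payload 4.7 kg.
Tool frame: the origin (TCP) lies on the centre line of the jaws, within the pads' length; the fingertips stand 19 mm ahead of it and the grasp point (between the pads) is the TCP (robot.tip_reach is the distance from the TCP to the fingertips, in mm); z points along the fingers, y is the line along which they close (so a half turn about z gives the same grasp; the last joint's range is limited). The gripper opens to 87 mm and grips with 3 to 60 N. Pads are 19 mm wide; open, the fingers measure 117 mm over their backs; the gripper's body (75 mm by 190 mm) begins 51 mm behind the grasp point.
Start: joints at [-1.105, 0.321, -0.07, 1.45, 0.023, 1.371, -0.057], TCP at [283.808, 584.788, 241.587] pointing down, gripper open.
Joint ranges: [-2.86, 2.86], [-0.3, 2.09], [-1.38, 1.24], [0.06, 2.45], [-1.56, 4.7], [0.09, 2.05], [-2.69, 2.69]. Speed limits (rad/s): [2.57, 2.57, 3.14, 3.14, 3.14, 3.14, 3.14].

## Interface

Orientations are given as a rotation vector (axis times angle).
In Python, from cell import robot, get_image gives the robot as it stands.
- The arm moves only by the shell command python3 -m jog 'ROWS' [OPENING] [FORCE]. ROWS is JSON, a list of rows, each a list of 6 numbers: the shift along the world's x, y, z in units of 30 mm (1.0 is 30 mm), then the turn, a rotation vector about the world's x, y, z in degrees. A call has 1 to 20 rows; each row shifts and turns the commanded pose from where the row before left it; what a row does not reach is not made up. A row lasts 1/12 s, in which the tool goes at most 41.7 mm and 7.16 degrees, less where a joint would pass 70% of its speed; a pose out of reach is approached as far as the arm can. A call is refused whole if a number of a shift passes 1 or a number of a turn 7.16, either way. A call with a gripper value outside its range is refused whole. OPENING is the closure, from -1 (fully open) to 1 (shut), so that 0 is half open, set as the call begins (- or left out, the last holds). The fingers move at their own pace and stop on an object; FORCE is the grip in N (left out, the last holds). Time passes only in rows, so rows that do not move let the fingers close. It gives the time, the measured TCP pose, the force, the opening and the grip force at its end, in the units of the state.
- robot.get_state(): the state, without advancing time (a new reading comes with each control period).
- get_image(name): name is "side" or "top"; returns a dict with "image" (400x640x3 uint8, red, green, blue), "z_map" (400x640 float32, mm along the optical axis (not along the pixel's ray), 0 where there is no reading), "fx", "fy", "cx", "cy" (pixels), "k1" (the pictures are not rectified: a ray, as slopes to the right and down, at radius r is drawn at 1 + k1 r^2 times it, then the intrinsics apply), "R" (3x3) and "t" (3): a world point X has camera coordinates R X + t. Camera axes: x right, y down, z forward; pixel columns grow to the right and rows downward; lengths in mm; the calibration is good to about 2 mm. A picture is of the moment at which its call begins.
- robot.sign_off(): hands the job in; it is judged then, once.
The state is a dict: "time_s": time; "qpos": joint angles; "qvel": joint speeds; "effort": joint torques, N m; "tcp_pos": TCP position; "tool_rot": TCP orientation; "contact_force": force on the tool from outside, world axes, zero at the start; "torque": the same for the moment, N m; "finger_gap": finger opening in mm; "grip_force": force on a finger pad.
Only numpy, scipy, OpenCV 4.12 (cv2) and the standard library are available. Lean on these libraries where they do the work, as an engineer would, in place of code of your own. Each camera call takes 0.05 s, during which the arm holds its last target. There are 200 camera calls.

## Task

Build up the magnifier's optical stack in the blue-jawed assembly cradle, from the bottom up: first the black spacer, then the green glass lens blank with its dome upward, then the brass retaining ring on top. Each part must lie flat and fully home between the jaws and be let go before you place the next; lower the glass into place instead of dropping it, keep it upright, and leave the other things on the table where they are.

Things in the scene. Friction and masses are not known exactly. Their poses are not given: they have to be found in the camera images.
- holder: Assembly cradle, fixed in place. Aluminium base plate 104 mm (its x) by 90 mm (its y), 10 mm thick, with a round grey seat in the middle. Two blue curved jaws stand on its +x and -x sides; on its +y and -y sides are open gaps 35 mm wide for the fingers, so hold a part across the cradle's y axis while it goes in. Origin: centre of the underside, on the table; z up; yaw varies.
- seat (a point): Middle of the cradle's seat, its top 12 mm above the table; axes as the cradle. The jaws round it: inner radius 23.75 mm, wall 6 mm, each covering 42 degrees either side of the x axis, upright to 41 mm above the table, then flared outward (35 degrees from vertical) as a lead-in up to 52 mm. Beside the seat in the gaps there is only the 10 mm base plate.
- spacer: Spacer: plain black plastic ring, outside diameter 44 mm, bore 34 mm, 12 mm high. Origin: centre of its underside; z is its axis, up. Starts flat on the table, somewhere among the three part places.
- lens: Lens blank: green glass disc, diameter 44 mm, flat underside, edge 8 mm high, with a low dome 33 mm across on top that rises to 12 mm at the centre. Origin: centre of its flat underside; z is its axis, pointing out of the dome. Starts flat on the table, dome up. Fragile.
- ring: Retaining ring: brass ring with a finely ridged edge and four dark notches on top, outside diameter 44 mm, bore 34 mm, 8 mm high; the lens's dome fits in its bore. Origin: centre of its underside; z is its axis, up. Starts flat on the table.
- loupe: Bystander: black eye loupe, 34 mm across, 30 mm high. Origin at its underside.
- frost_pot: Bystander: frosted round pot with lid, 50 mm across, 38 mm high. Origin at its underside.
- dish_spare: Bystander: empty round clear dish, 51 mm across, 14 mm high. Origin at its underside.
- tweezers: Bystander: black tweezers lying flat, 124 mm long, 20 mm wide, 10 mm high, along its y axis. Origin at the underside, near the middle.
Things that resemble listed ones, but are neither listed nor needed, are in the scene too. There is more than one size of the ring; the one meant has the size given above.

How it is judged:
By the outcome, as a careful person would: the job done as asked, in the order asked, and still so for the second after the job is handed in, with the robot touching nothing.
It also fails if it takes over 72 s, if anything falls off the work surface, if the arm or the gripper's body presses on something with over 40 N, if the wrist force passes 120 N, or if a joint passes its speed limit or range.

## Working session

There is one attempt and no reset: what is moved stays moved. The work goes in short steps, Python scripts to look and compute and a shell command to move; the robot and the scene stay as the last step left them, time stands still between calls to the robot, and variables do not carry over. Pictures are saved under pics/ and viewed, at most 10 in all, crops included, and the job is handed in when it is done.

```bash
ls; mkdir -p pics; python3 - <<'E'
from cell import robot,get_image
import cv2,pickle
for n in("top","side"):
    d=get_image(n); pickle.dump(d,open(f"pics/{n}0.pkl","wb")); cv2.imwrite(f"pics/{n}0.png",cv2.resize(d["image"][:,:,::-1],(800,500)))
    print(n,d["fx"],d["fy"],d["cx"],d["cy"],d["k1"],d["R"],d["t"])
print(robot.get_state())
E
```

```text
pics
top 391.65232297816374 391.65232297816374 314.62888226901714 203.18269701227337 0.02320160812733305 [[ 2.72583514e-02 -9.99628129e-01 -7.65393863e-04]
 [-9.93965097e-01 -2.70225249e-02 -1.06316364e-01]
 [ 1.06256145e-01  3.65878359e-03 -9.94332060e-01]] [-33.52095792 543.11441908 818.64311048]
side 493.6255748222202 493.6255748222202 318.2508571481051 206.77075322915744 -0.10655019895576318 [[ 0.95792703 -0.28699177 -0.00339444]
 [-0.13890926 -0.45323995 -0.88049859]
 [ 0.25115736  0.84392492 -0.47403662]] [-523.61005483  114.56583885  992.37908436]
{'time_s': 0.1, 'qpos': array([-1.10491141,  0.32175821, -0.07005635,  1.45153286,  0.022626  ,
        1.3708089 , -0.05690419]), 'qvel': array([ 0.00134603,  0.00064995,  0.00046856, -0.00153576,  0.00069747,
       -0.00080383,  0.00021665]), 'effort': array([ 5.83754263e-04, -4.92568481e+01, -4.05270718e-01, -3.13397670e+01,
       -6.40872703e-02,  3.95970047e-02,  5.70695295e-05]), 'tcp_pos': array([283.63824537, 584.34205919, 240.57469483]), 'tool_rot': array([-7.03581198e-01, -3.06152464e+00,  2.67251949e-03]), 'contact_force': array([-0.4138434 , -0.69602186, -0.55852908]), 'torque': array([0.00328979, 0.01498349, 0.0398456 ]), 'grip_force': 0.0, 'finger_gap': 87.17969682102556}
```

View pics/top0.png

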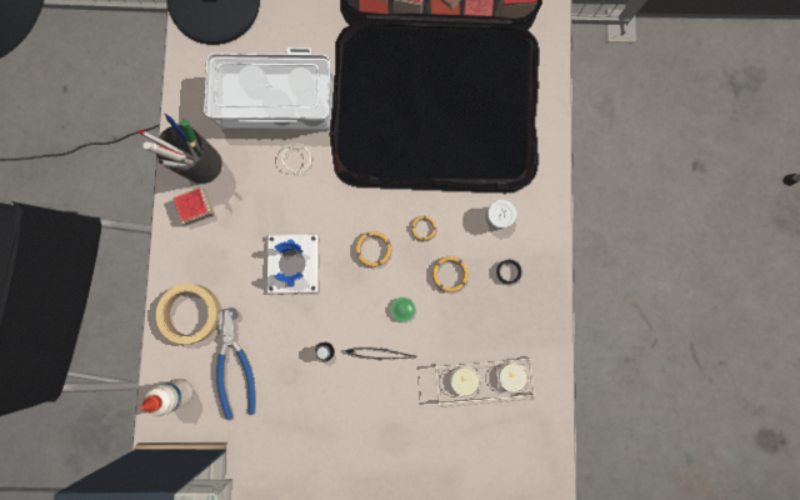

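View pics/side0.png

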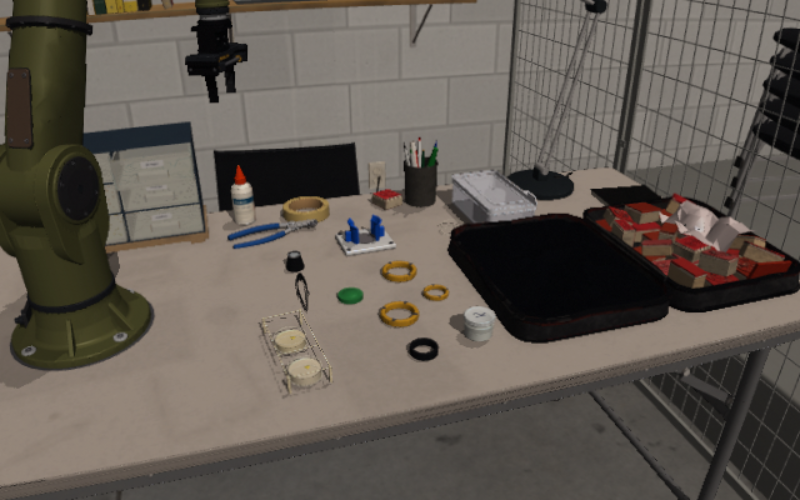

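The top picture (800x500) shows:
- **Cradle:** (292,264).
- **Spacer:** black ring at (509,272). Lookalike: the loupe at (324,352).
- **Lens:** green disc at (403,309). The frost pot at (502,214) and the candles in the tray are something else.
- **Ring candidates:** (374,249), (451,274) and (424,228). The outside diameter will decide between them.

```bash
cat > h.py <<'E'
import numpy as np,cv2,pickle
from cell import get_image
def ray(d,uv,z):
    K=np.array([[d["fx"],0,d["cx"]],[0,d["fy"],d["cy"]],[0,0,1.]])
    p=cv2.undistortPoints(np.float64(uv).reshape(-1,1,2),K,np.array([d["k1"],0,0,0,0]))[:,0]
    R=np.array(d["R"]);C=-R.T@np.array(d["t"]);D=np.c_[p,np.ones(len(p))]@R
    return C+D*((z-C[2])/D[:,2])[:,None]
def mask(d,c):
    H,S,V=cv2.split(cv2.cvtColor(d["image"],cv2.COLOR_RGB2HSV)); H=H.astype(int)
    return {"brass":(H>12)&(H<28)&(S>130)&(V>90),"green":(H>45)&(H<90)&(S>110),"black":(V<65),"blue":(H>105)&(H<130)&(S>130)}[c].astype(np.uint8)
def blobs(d,c,z,amin=40,amax=1500,close=3):
    m=cv2.morphologyEx(mask(d,c),cv2.MORPH_CLOSE,np.ones((close,close)))
    out=[]
    for k in cv2.findContours(m,cv2.RETR_EXTERNAL,cv2.CHAIN_APPROX_NONE)[0]:
        if not amin<cv2.contourArea(k)<amax: continue
        w=ray(d,k[:,0],z)[:,:2]
        (x,y),(a,b),t=cv2.fitEllipse(w.astype(np.float32))
        if 400<x<900 and -400<y<250: out.append((k[:,0].mean(0).round(1),np.round([x,y,a,b,t],1)))
    return out
E
python3 - <<'E'
from h import *
for n in("top","side"):
    d=pickle.load(open(f"pics/{n}0.pkl","rb"))
    for c,z in(("brass",8),("green",5),("black",12),("blue",41)):
        print(n,c)
        for o in blobs(d,c,z): print(o[0],o[1])
t=pickle.load(open("pics/top0.pkl","rb"));s=pickle.load(open("pics/side0.pkl","rb"))
A=t["image"][170:300,200:440,::-1];B=s["image"][180:300,220:400,::-1]
A=cv2.resize(A,(720,390),interpolation=2);cv2.imwrite("pics/c1.png",A)
E
```

```text
top brass
top green
top black
[406.6 217.1] [ 520.4 -221.6   38.4   40.9   36.4]
top blue
[230.5 222.1] [498.  158.2  21.9  38.5 179.8]
[230.7 197.2] [550.7 161.2  19.1  40.5 179.9]
side brass
[319.  250.6] [ 514.4 -118.9   59.6   74.   170.4]
[348.8 233.5] [594.1 -73.3  40.9  51.  172.1]
[319.4 216.6] [555.2  18.   59.8  74.9 168.8]
side green
[279.8 236.4] [448.6 -36.2  41.3  48.3 172.4]
side black
[338.4 279. ] [ 517.8 -227.8   43.9   55.8  162.4]
side blue
[281.1 185.5] [491.7 134.8  25.1 108.  169.8]
[301.1 181.8] [545.8 145.8  22.2 110.  169.1]
```

View pics/c1.png

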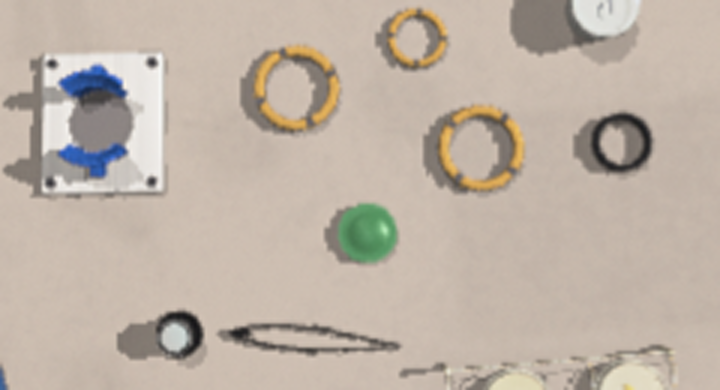

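The crop shows the lens at (368,233), about 60 px across like the spacer at (621,142). Only the small ring at (417,39) matches that 44 mm size; the other two are about 62 mm, so I choose the small one. Next I need its exact position and the cradle pose.

```bash
python3 - <<'E'
from h import *
t=pickle.load(open("pics/top0.pkl","rb"));s=pickle.load(open("pics/side0.pkl","rb"))
print(-np.array(t["R"]).T@t["t"],-np.array(s["R"]).T@s["t"])
def comp(d,m,seed_xy,z,a=(100,4000)):
    for k in cv2.findContours(m.astype(np.uint8),0,1)[0]:
        if a[0]<cv2.contourArea(k)<a[1]:
            w=ray(d,k[:,0],z)[:,:2].astype(np.float32)
            if np.hypot(*(w.mean(0)-seed_xy))<45: yield w
for n,d in(("top",t),("side",s)):
    H,S,V=[q.astype(int) for q in cv2.split(cv2.cvtColor(d["image"],cv2.COLOR_RGB2HSV))]
    for nm,m,xy,z in(("ring",(S>95)&(H<35),(597,-66),4),("lens",(S>90)&(H>40)&(H<95),(450,-38),4),("spacer",V<75,(519,-225),6),("plate",(V>185)&(S<45),(522,150),10),("seat",(V<145)&(S<60)&(V>60),(522,152),12)):
        m=cv2.morphologyEx(m.astype(np.uint8),3,np.ones((3,3)))
        for w in comp(d,m,xy,z):
            print(n,nm,"minrect",np.round(np.hstack([np.array(q).ravel() for q in cv2.minAreaRect(w)]),1),"ell",np.round(np.hstack([np.array(q).ravel() for q in cv2.fitEllipse(w)]),1))
    # depth check
for (u,v),nm in(((339,182),"ring"),((322,247),"lens"),((407,217),"spacer"),((233,211),"seat")): print(nm, t["image"][v,u],t["z_map"][v,u])
E
```

```text
[453.76464134 -21.8274075  871.71938359] [ 268.25117524 -935.83940187  569.52171945]
top ring minrect [595.7 -70.8  40.9  42.5   1.1] ell [595.3 -71.3  41.5  42.4 174.9]
top lens minrect [450.  -37.5  37.2  37.3  46.4] ell [449.7 -37.7  36.8  37.  153.9]
top spacer minrect [ 521.1 -222.6   39.9   42.1    1.6] ell [ 520.9 -222.9   39.9   41.9   17.9]
top seat minrect [526.9 159.5  42.1  41.8   3. ] ell [526.9 160.3  42.6  43.4 158.9]
side ring minrect [596.1 -66.7  55.   41.9  71.2] ell [595.7 -67.3  43.6  53.7 161.5]
side lens minrect [449.5 -33.   50.5  39.5  76.3] ell [449.6 -33.8  41.7  50.7 167.1]
side spacer minrect [ 519.1 -219.2   57.9   46.6   64.5] ell [ 520.2 -220.    45.8   56.5  161.7]
ring [203 189 176] 882.15137
lens [ 97 157 109] 856.7763
spacer [195 181 169] 874.93396
seat [140 132 131] 863.3919
```

```bash
python3 - <<'E'
from h import *
t=pickle.load(open("pics/top0.pkl","rb"));s=pickle.load(open("pics/side0.pkl","rb"))
for n,d,(u0,u1,v0,v1) in(("top",t,(205,265,180,242)),("side",s,(262,325,160,210))):
    H,S,V=[q.astype(int) for q in cv2.split(cv2.cvtColor(d["image"],cv2.COLOR_RGB2HSV))]
    m=np.zeros(H.shape,np.uint8); sub=((S<22)&(V>150))|((H>105)&(H<130)&(S>110))
    m[v0:v1,u0:u1]=sub[v0:v1,u0:u1]; m=cv2.morphologyEx(m,3,np.ones((3,3)))
    k=max(cv2.findContours(m,0,1)[0],key=cv2.contourArea)
    w=ray(d,k[:,0],10)[:,:2].astype(np.float32)
    print(n,cv2.minAreaRect(w))
    b=np.zeros(H.shape,np.uint8);b[v0:v1,u0:u1]=(V<80)[v0:v1,u0:u1]&(S<110)[v0:v1,u0:u1]
    nn,_,st,ce=cv2.connectedComponentsWithStats(b)
    for i in range(1,nn): print("  dark",st[i,4],ce[i].round(1),ray(d,ce[i],10)[0,:2].round(1))
    cv2.imwrite(f"pics/pl_{n}.png",cv2.resize(np.hstack([d["image"][v0:v1,u0:u1,::-1],np.repeat(m[v0:v1,u0:u1,None]*255,3,2)]),None,fx=5,fy=5,interpolation=0))
E
```

```text
top ((524.9583740234375, 158.4568634033203), (103.50984954833984, 88.60760498046875), 3.114635705947876)
  dark 1 [217. 191.] [567.1 198.5]
  dark 1 [250. 190.] [571.4 125.5]
  dark 32 [231.4 201.7] [544.1 165.4]
  dark 2 [216.  230.5] [479.7 195.9]
  dark 1 [250. 230.] [482.8 121.6]
side ((527.9392700195312, 188.5626220703125), (108.05274963378906, 160.11123657226562), 2.042595386505127)
  dark 58 [302.7 162.3] [599.6 332.1]
  dark 6 [323.3 160.7] [659.6 325.8]
  dark 1 [289. 182.] [530.5 215.1]
  dark 7 [272.  186.3] [482.1 202.9]
  dark 1 [296. 184.] [545.1 197.8]
  dark 1 [275. 186.] [489.9 202.3]
  dark 26 [296.7 188.8] [539.8 169.6]
  dark 17 [271.6 195.5] [470.3 151.6]
  dark 1 [275. 191.] [483.7 173.7]
  dark 6 [291.5 193.8] [520.1 145.8]
  dark 2 [312.5 194. ] [570.3 129.3]
  dark 2 [278.5 199. ] [482.6 127.7]
  dark 1 [276. 203.] [472.1 108.9]
```

View pics/pl_top.png

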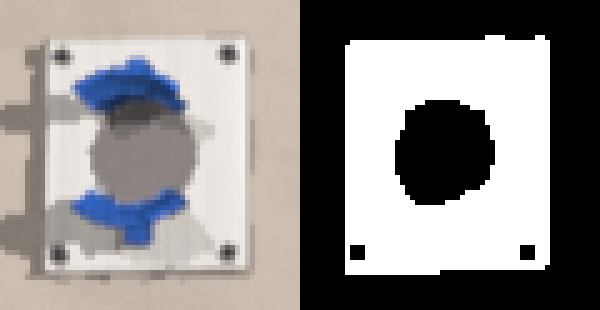

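Top view gives the cradle at about (525.3, 159.3) with yaw ~2.7°, the spacer at (521,-223), lens at (450,-38) and ring at (595.5,-71). The side view reads every y about +4 mm, so I'll check that against the gripper up close. Moving now, turning the tool's y axis onto the cradle's y.

```bash
python3 -m jog '[[1,-0.77,0,0,0,3.6],[1,-0.77,0,0,0,3.6],[1,-0.77,0,0,0,3.6],[1,-0.77,0,0,0,3.6],[1,-0.77,0,0,0,3.6],[1,-0.77,0,0,0,3.6],[1,-0.77,0,0,0,3.6],[1,-0.77,0,0,0,3.4],[0,-1,0,0,0,0],[0,-1,0,0,0,0],[0,-1,0,0,0,0],[0,-1,0,0,0,0],[0,-1,0,0,0,0],[0,-1,0,0,0,0],[0,-1,0,0,0,0],[0,-1,0,0,0,0]]' -1
```

```text
time_s: 1.43
tcp_pos: [523.3, 158.4, 241.2]
tool_rot: [0.075, -3.14, 0.0]
contact_force: [0.4, 0.1, 0.4]
finger_gap: 87.0
grip_force: 0.0
```

```bash
python3 -m jog '[[0,-1,-0.3,0,0,0],[0,-1,-0.3,0,0,0],[0,-1,-0.3,0,0,0],[0,-1,-0.3,0,0,0],[0,-1,-0.3,0,0,0],[0,-1,-0.3,0,0,0],[0,-1,-0.3,0,0,0],[0,-1,-0.3,0,0,0],[0,-1,-0.3,0,0,0],[0,-1,-0.3,0,0,0],[0,-1,-0.3,0,0,0],[0,-0.5,0,0,0,0],[0,0,0,0,0,0]]'
```

```text
time_s: 2.52
tcp_pos: [522.1, -189.9, 141.7]
tool_rot: [0.064, -3.139, 0.003]
contact_force: [0.7, -0.1, -0.3]
finger_gap: 87.1
grip_force: 0.0
```

```bash
python3 -m jog '[[0,-1,-0.5,0,0,0],[0,0,-0.6,0,0,0],[0,0,-0.5,0,0,0],[0,0,-0.5,0,0,0],[0,0,0,0,0,0],[0,0,0,0,0,0],[0,0,0,0,0,0]]' && python3 - <<'E'
from h import *
from cell import robot
T=[]
for n in("top","side"):
    d=get_image(n); pickle.dump(d,open(f"pics/{n}1.pkl","wb"))
    R,t=np.array(d["R"]),np.array(d["t"])
    K=np.array([[d["fx"],0,d["cx"]],[0,d["fy"],d["cy"]],[0,0,1.]])
    q=np.array(robot.get_state()["tcp_pos"]);print(q)
    p=cv2.projectPoints(q-[0,0,19],cv2.Rodrigues(R)[0],t,K,np.array([d["k1"],0,0,0]))[0].ravel();print(n,p)
    u,v=(p-[45,50]).astype(int) ; c=d["image"][v:v+100,u:u+90,::-1].copy(); c=cv2.resize(c,None,fx=4.4,fy=4.4,interpolation=2); cv2.circle(c,(int((p[0]-u)*4.4),int((p[1]-v)*4.4)),3,(0,0,255),-1); T.append(c)
cv2.imwrite("pics/s1.png",np.hstack(T))
E
```

```text
time_s: 3.1
tcp_pos: [524.5, -214.5, 80.4]
tool_rot: [-0.076, 3.14, 0.0]
contact_force: [0.4, -0.6, 0.2]
finger_gap: 87.2
grip_force: 0.0
[ 524.7063304  -214.700684     80.72236511]
top [408.95489562 213.23274426]
[ 524.75668182 -214.87110469   80.85935473]
side [340.12414101 252.43005223]
```

View pics/s1.png

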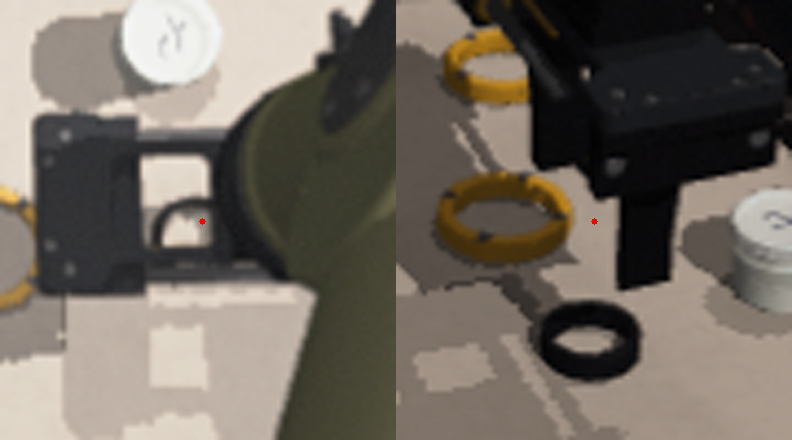

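```bash
python3 - <<'E'
from h import *
d=pickle.load(open("pics/side1.pkl","rb"));R,t=np.array(d["R"]),np.array(d["t"])
K=np.array([[d["fx"],0,d["cx"]],[0,d["fy"],d["cy"]],[0,0,1.]])
P=np.array([[515.4,-273.5,61.8],[534.4,-273.5,61.8],[515.4,-258.5,61.8],[534.4,-258.5,61.8]])
p=cv2.projectPoints(P,cv2.Rodrigues(R)[0],t,K,np.array([d["k1"],0,0,0]))[0][:,0]
print(p, (p-[295,202])*4.4+[396,0])
print(ray(d,[[351.6,266.8]],61.8))
E
```

```text
[[345.90976705 271.08697381]
 [356.09652968 269.22055205]
 [343.09232758 266.34531107]
 [353.15213697 264.53284148]] [[620.002975   303.98268475]
 [664.82473058 295.77042902]
 [607.60624135 283.11936872]
 [651.86940268 275.14450253]]
[[ 529.35696368 -264.2521282    61.8       ]]
```

Top crop: the spacer arc is at (190,215), under the gripper. Side crop: the fingertip at (645,285) stands over the spacer at (588,340). The errors are within the catch range of the opening, so I go down.

```bash
python3 -m jog '[[-0.12,-0.22,-0.4,0,0,0],[0,0,-0.4,0,0,0],[0,0,-0.4,0,0,0],[0,0,-0.4,0,0,0],[0,0,-0.25,0,0,0],[0,0,-0.1,0,0,0],[0,0,0,0,0,0],[0,0,0,0,0,0],[0,0,0,0,0,0]]'
```

```text
time_s: 3.95
tcp_pos: [520.4, -221.7, 21.0]
tool_rot: [-0.075, 3.14, -0.0]
contact_force: [-0.1, 1.0, -0.2]
finger_gap: 86.7
grip_force: 0.0
```

```bash
python3 -m jog '[[0,0,0.03,0,0,0],[0,0,0,0,0,0],[0,0,0,0,0,0],[0,0,0,0,0,0],[0,0,0,0,0,0],[0,0,0,0,0,0],[0,0,0,0,0,0],[0,0,0,0,0,0],[0,0,0,0,0,0],[0,0,0,0,0,0],[0,0,0,0,0,0],[0,0,0,0,0,0]]' 1 15; python3 -m jog '[[0,0,0.3,0,0,0],[0,0,0.5,0,0,0],[0,0,0.7,0,0,0],[0,0,0.8,0,0,0],[0,0,0,0,0,0],[0,0,0,0,0,0],[0,0,0,0,0,0]]'
cat > look.py <<'E'
import sys
from h import *
from cell import robot
n,out=sys.argv[1:3]; d=get_image(n); pickle.dump(d,open(f"pics/{out}.pkl","wb"))
q=np.array(robot.get_state()["tcp_pos"]); print(q.round(1))
K=np.array([[d["fx"],0,d["cx"]],[0,d["fy"],d["cy"]],[0,0,1.]])
dr=lambda P:cv2.projectPoints(np.float64(P),cv2.Rodrigues(np.array(d["R"]))[0],np.array(d["t"]),K,np.array([d["k1"],0,0,0]))[0][:,0]
u,v=(dr([q])[0]-[40,30]).astype(int);u=max(u,0);v=max(v,0);c=cv2.resize(d["image"][v:v+75,u:u+80,::-1],None,fx=7.5,fy=7.5,interpolation=2)
print("crop origin",u,v,"scale 7.5")
if len(sys.argv)>3:
    zb,h=map(float,sys.argv[3:5]); a=np.linspace(0,2*np.pi,60)
    x0,y0=(map(float,sys.argv[5:7]) if len(sys.argv)>5 else q[:2])
    for z in(zb,zb+h):
        p=dr(np.c_[x0+22*np.cos(a),y0+22*np.sin(a),0*a+z])
        for s in p: cv2.circle(c,tuple(int(i) for i in (s-[u,v])*7.5),1,(0,0,255),-1)
cv2.imwrite(f"pics/{out}.png",c)
E
python3 look.py side s2 47 12
```

```text
time_s: 4.95
tcp_pos: [520.2, -221.6, 22.0]
tool_rot: [-0.074, 3.141, 0.0]
contact_force: [0.1, 0.2, 0.5]
finger_gap: 42.4
grip_force: 15.0
time_s: 5.53
tcp_pos: [520.1, -221.4, 91.0]
tool_rot: [-0.075, 3.141, 0.001]
contact_force: [0.8, 0.7, -0.5]
finger_gap: 42.5
grip_force: 15.0
[ 519.6 -221.3   90.4]
crop origin 298 211 scale 7.5
```

```bash
python3 look.py side s3 68 12
```

```text
[ 519.4 -221.2   90. ]
crop origin 298 211 scale 7.5
```

View pics/s3.png

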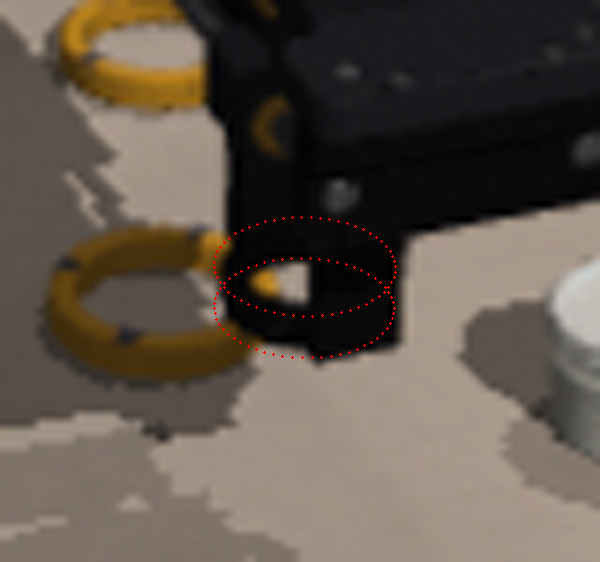

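The side crop shows the spacer gripped and level at (305,300), close to the predicted outline. Carrying it over the cradle.

```bash
python3 -m jog '[[0,0.5,0.3,0,0,0],[0,0.9,0,0,0,0],[0,0.9,0,0,0,0],[0,0.9,0,0,0,0],[0,0.9,0,0,0,0],[0,0.9,0,0,0,0],[0,0.9,0,0,0,0],[0,0.9,0,0,0,0],[0,0.9,0,0,0,0],[0,0.9,0,0,0,0],[0,0.9,0,0,0,0],[0,0.9,0,0,0,0],[0,0.9,0,0,0,0],[0,0.9,0,0,0,0],[0,0.5,0,0,0,0],[0,0,0,0,0,0],[0,0,0,0,0,0],[0,0,0,0,0,0]]'; python3 look.py top t4; python3 look.py side s4
```

```text
time_s: 7.13
tcp_pos: [519.9, 157.7, 99.2]
tool_rot: [0.072, -3.139, 0.002]
contact_force: [-0.3, 0.1, -0.6]
finger_gap: 42.3
grip_force: 15.0
[520.1 157.4  99.4]
crop origin 185 178 scale 7.5
[520.2 157.4  99.6]
crop origin 249 129 scale 7.5
```

```bash
python3 -m jog '[[0.15,0.11,0,0,0,0],[0,0,-0.4,0,0,0],[0,0,-0.4,0,0,0],[0,0,-0.3,0,0,0],[0,0,-0.1,0,0,0],[0,0,0,0,0,0],[0,0,0,0,0,0]]' - 8; python3 -m jog '[[0,0,-0.15,0,0,0],[0,0,-0.15,0,0,0],[0,0,0,0,0,0]]';python3 -m jog '[[0,0,-0.15,0,0,0],[0,0,-0.1,0,0,0],[0,0,0,0,0,0]]'
```

```text
time_s: 7.82
tcp_pos: [524.4, 162.5, 63.5]
tool_rot: [0.074, -3.14, 0.001]
contact_force: [-1.5, -0.4, -0.5]
finger_gap: 42.6
grip_force: 8.0
time_s: 8.07
tcp_pos: [524.8, 162.9, 54.8]
tool_rot: [-0.075, 3.14, 0.001]
contact_force: [-0.4, 0.6, 0.6]
finger_gap: 42.6
grip_force: 8.0
time_s: 8.32
tcp_pos: [524.2, 162.4, 46.6]
tool_rot: [0.074, -3.14, 0.001]
contact_force: [0.7, -0.4, 0.7]
finger_gap: 42.7
grip_force: 8.0
```

```bash
python3 -m jog '[[0,0,-0.15,0,0,0],[0,0,-0.15,0,0,0],[0,0,-0.08,0,0,0],[0,0,0,0,0,0],[0,0,0,0,0,0],[0,0,0,0,0,0]]'; python3 look.py side s5 12 12 525 161
```

```text
time_s: 8.82
tcp_pos: [526.1, 162.4, 37.0]
tool_rot: [-0.074, 3.138, 0.0]
contact_force: [0.1, -1.4, 5.9]
finger_gap: 42.4
grip_force: 8.0
[526.2 162.4  37. ]
crop origin 251 151 scale 7.5
```

View pics/s5.png

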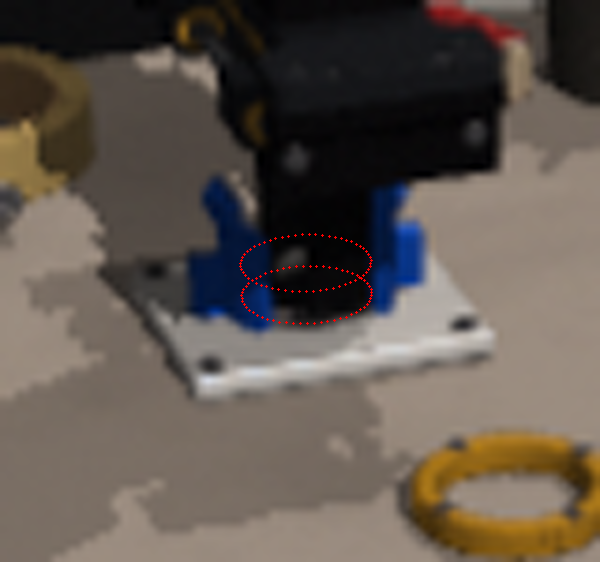

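The side crop shows the spacer between the jaws at about (308,290), on the predicted outline. There's light contact 2-3 mm earlier than expected, so I'll ease it down a bit with a lighter grip.

```bash
python3 -m jog '[[0,0,-0.06,0,0,0],[0,0,0,0,0,0],[0,0,-0.06,0,0,0],[0,0,0,0,0,0],[0,0,0,0,0,0]]' - 5
```

```text
time_s: 9.28
tcp_pos: [526.4, 162.2, 33.3]
tool_rot: [-0.073, 3.138, -0.0]
contact_force: [1.0, -1.2, 4.2]
finger_gap: 43.3
grip_force: 5.0
```

```bash
python3 -m jog '[[0,0,0,0,0,0],[0,0,0,0,0,0],[0,0,0,0,0,0],[0,0,0,0,0,0]]' -0.3; python3 -m jog '[[0,0,0.6,0,0,0],[0,0,1,0,0,0],[0,0,1,0,0,0],[0,-0.8,0.8,0,0,0],[-0.2,-1,0.3,0,0,0],[-0.3,-1,0,0,0,0],[-0.4,-1,0,0,0,0],[-0.4,-1,0,0,0,0],[-0.4,-0.8,-0.3,0,0,0],[-0.4,-0.5,-0.5,0,0,0],[-0.4,-0.3,-0.5,0,0,0],[0,0,0,0,0,0],[0,0,0,0,0,0],[0,0,0,0,0,0]]' -1; python3 - <<'E'
from h import *
for n in("top","side"):
    d=get_image(n); pickle.dump(d,open(f"pics/{n}6.pkl","wb"))
t=pickle.load(open("pics/top6.pkl","rb"));s=pickle.load(open("pics/side6.pkl","rb"))
cv2.imwrite("pics/p6.png",np.hstack([cv2.resize(t["image"][180:242,205:265,::-1],(390,403),interpolation=2),cv2.resize(s["image"][158:220,262:322,::-1],(390,403),interpolation=2)]))
E
```

```text
time_s: 9.62
tcp_pos: [524.1, 162.9, 31.9]
tool_rot: [0.075, -3.14, 0.0]
contact_force: [-0.5, -0.6, -0.7]
finger_gap: 55.6
grip_force: 0.0
time_s: 10.78
tcp_pos: [451.0, -28.3, 105.3]
tool_rot: [-0.076, 3.139, 0.001]
contact_force: [0.5, -0.7, 0.7]
finger_gap: 87.0
grip_force: 0.0
```

View pics/p6.png

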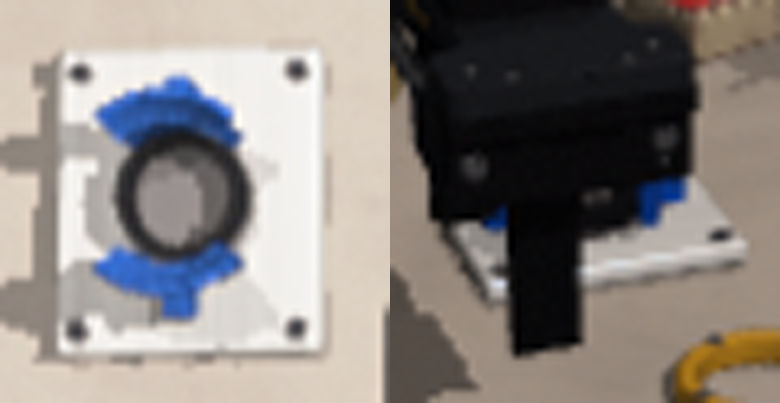

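Top crop: the spacer is concentric between the jaws at (183,195). I'll check its height from the depth map and where it ended up.

```bash
cat > hgt.py <<'E'
from h import *
def heights(d,xy,z0,r0,r1):
    # world heights of depth pixels with radius r0..r1 about xy
    v,u=np.mgrid[150:260,200:280]; uv=np.c_[u.ravel(),v.ravel()].astype(float)
    w=ray(d,uv,z0); R=np.array(d["R"]); C=-R.T@np.array(d["t"])
    Z=d["z_map"][v.ravel(),u.ravel()]; D=w-C; k=Z/(D@R[2]); P=C+D*k[:,None]
    r=np.hypot(*(P[:,:2]-xy).T); return P[(r>r0)&(r<r1)&(Z>0)],
E
python3 - <<'E'
from hgt import *
t=pickle.load(open("pics/top6.pkl","rb"));t0=pickle.load(open("pics/top0.pkl","rb"))
c=np.array([525.8,159.5])
for n,d in(("now",t),("before",t0)):
    P,=heights(d,c,20,17.5,21.5); P=P[(abs(P[:,1]-c[1])>12)]
    print(n,np.percentile(P[:,2],[10,50,90]).round(1),[np.median(P[s,2]).round(1) for s in(P[:,1]>c[1],P[:,1]<c[1])])
    b,=heights(d,c,10,26,40); b=b[(abs(b[:,1]-c[1])>24)];print("plate",np.median(b[:,2]))
m=(t["image"].max(2)<75).astype(np.uint8); m[:,:212]=0;m[:,255:]=0;m[:185]=0;m[235:]=0
k=max(cv2.findContours(m,0,1)[0],key=cv2.contourArea);print(cv2.fitEllipse(ray(t,k[:,0],24)[:,:2].astype(np.float32)))
E
```

```text
now [12.3 22.4 25. ] [np.float64(22.5), np.float64(21.9)]
plate 9.918377736419359
before [10.2 12.  13.8] [np.float64(12.0), np.float64(12.0)]
plate 9.810516686141796
((526.2261352539062, 159.3550567626953), (41.51033020019531, 41.61483383178711), 131.61642456054688)
```

The spacer top reads about 24 mm on both sides, so it is flat and home. Comparing TCP with the top view gives robot y ≈ top-view y + 3. Next, the lens.

```bash
python3 -m jog '[[-0.03,-0.2,-0.6,0,0,0],[0,0,-0.6,0,0,0],[0,0,-0.6,0,0,0],[0,0,-0.5,0,0,0],[0,0,-0.35,0,0,0],[0,0,-0.13,0,0,0],[0,0,0,0,0,0],[0,0,0,0,0,0],[0,0,0,0,0,0]]'
```

```text
time_s: 11.63
tcp_pos: [449.8, -35.2, 22.0]
tool_rot: [-0.075, 3.139, 0.0]
contact_force: [0.1, 0.4, -0.2]
finger_gap: 87.2
grip_force: 0.0
```

```bash
python3 -m jog '[[0,0,-0.03,0,0,0],[0,0,0,0,0,0],[0,0,0,0,0,0],[0,0,0,0,0,0],[0,0,0,0,0,0],[0,0,0,0,0,0],[0,0,0,0,0,0],[0,0,0,0,0,0],[0,0,0,0,0,0],[0,0,0,0,0,0]]' 1 12; python3 -m jog '[[0,0,0.2,0,0,0],[0,0,0.4,0,0,0],[0,0,0.6,0,0,0],[0,0,0.7,0,0,0],[0,0,0.6,0,0,0],[0,0,0.3,0,0,0],[0,0,0,0,0,0],[0,0,0,0,0,0],[0,0,0,0,0,0]]'; python3 look.py side s7 80 8
```

```text
time_s: 12.47
tcp_pos: [448.8, -35.4, 20.2]
tool_rot: [0.074, -3.141, -0.0]
contact_force: [0.8, -0.8, -0.0]
finger_gap: 43.4
grip_force: 12.0
time_s: 13.22
tcp_pos: [448.0, -35.3, 103.2]
tool_rot: [0.074, -3.139, -0.0]
contact_force: [0.4, -0.0, -0.4]
finger_gap: 43.4
grip_force: 12.0
[447.8 -35.3 103. ]
crop origin 237 166 scale 7.5
```

View pics/s7.png

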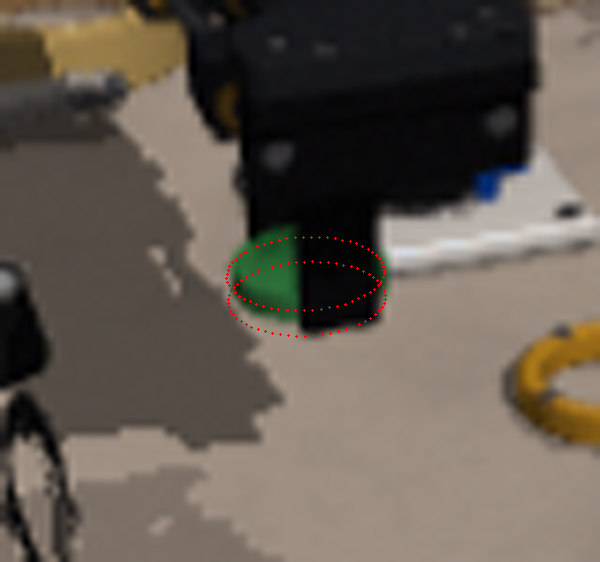

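The side crop shows the lens held level, dome up, at (270,275). Carrying it to the cradle.

```bash
python3 -m jog '[[0.15,0.4,0.1,0,0,0],[0.3,0.8,0,0,0,0],[0.3,0.8,0,0,0,0],[0.3,0.8,0,0,0,0],[0.3,0.8,0,0,0,0],[0.3,0.8,0,0,0,0],[0.3,0.8,0,0,0,0],[0.3,0.8,0,0,0,0],[0.2,0.5,0,0,0,0],[0.13,0.1,0,0,0,0],[0,0,0,0,0,0],[0,0,0,0,0,0],[0,0,0,0,0,0],[0,0,0,0,0,0]]'
```

```text
time_s: 14.43
tcp_pos: [526.0, 160.9, 107.1]
tool_rot: [0.071, -3.14, 0.001]
contact_force: [-0.5, -0.0, -0.6]
finger_gap: 43.5
grip_force: 12.0
```

```bash
python3 -m jog '[[0,0.05,-0.2,0,0,0],[0,0,-0.3,0,0,0],[0,0,-0.3,0,0,0],[0,0,-0.3,0,0,0],[0,0,-0.2,0,0,0],[0,0,0,0,0,0],[0,0,0,0,0,0]]' - 8; python3 -m jog '[[0,0,-0.1,0,0,0],[0,0,-0.1,0,0,0],[0,0,-0.1,0,0,0],[0,0,0,0,0,0],[0,0,0,0,0,0]]'
```

```text
time_s: 15.02
tcp_pos: [525.8, 164.0, 67.4]
tool_rot: [0.074, -3.139, 0.001]
contact_force: [0.9, 0.4, -0.2]
finger_gap: 43.4
grip_force: 8.0
time_s: 15.43
tcp_pos: [526.0, 164.1, 59.1]
tool_rot: [0.074, -3.14, 0.0]
contact_force: [-0.5, -0.1, 0.4]
finger_gap: 43.1
grip_force: 8.0
```

```bash
python3 -m jog '[[0,-0.04,-0.1,0,0,0],[0,0,-0.1,0,0,0],[0,0,-0.1,0,0,0],[0,0,0,0,0,0],[0,0,0,0,0,0]]' - 6; python3 -m jog '[[0,0,-0.05,0,0,0],[0,0,-0.04,0,0,0],[0,0,0,0,0,0],[0,0,0,0,0,0]]'
```

```text
time_s: 15.85
tcp_pos: [526.2, 162.7, 49.9]
tool_rot: [0.074, -3.141, 0.001]
contact_force: [0.1, -1.0, 0.9]
finger_gap: 43.8
grip_force: 6.0
time_s: 16.18
tcp_pos: [526.7, 162.4, 47.7]
tool_rot: [-0.074, 3.14, -0.001]
contact_force: [0.7, -1.2, 3.1]
finger_gap: 43.7
grip_force: 6.0
```

```bash
python3 -m jog '[[0,0,-0.03,0,0,0],[0,0,0,0,0,0],[0,0,-0.03,0,0,0],[0,0,0,0,0,0],[0,0,0,0,0,0]]' - 5;  python3 -m jog '[[0,0,-0.03,0,0,0],[0,0,0,0,0,0],[0,0,0,0,0,0]]'
```

```text
time_s: 16.6
tcp_pos: [526.7, 162.6, 45.9]
tool_rot: [-0.074, 3.14, -0.0]
contact_force: [0.8, -2.9, 4.1]
finger_gap: 43.4
grip_force: 5.0
time_s: 16.85
tcp_pos: [526.8, 162.7, 45.2]
tool_rot: [-0.074, 3.14, -0.0]
contact_force: [0.1, -2.8, 5.9]
finger_gap: 43.9
grip_force: 5.0
```

```bash
python3 -m jog '[[0,-0.05,0,0,0,0],[0,0,0,0,0,0],[0,0,0,0,0,0]]' - 4;  python3 -m jog '[[0,0,-0.03,0,0,0],[0,0,0,0,0,0],[0,0,0,0,0,0]]'; python3 look.py side s8 24 8 526 162.5; python3 - <<'E'
from h import *
d=pickle.load(open("pics/side0.pkl","rb")); s=pickle.load(open("pics/s8.pkl","rb"))
m=mask(s,"green"); m[:160]=0;m[205:]=0;m[:,:262]=0;m[:,325:]=0;k=np.argwhere(m);print(len(k),k.min(0),k.max(0)) if len(k) else print("no green")
E
```

```text
time_s: 17.1
tcp_pos: [526.7, 162.4, 45.1]
tool_rot: [-0.075, 3.139, 0.002]
contact_force: [1.6, -0.0, 4.8]
finger_gap: 43.9
grip_force: 4.0
time_s: 17.35
tcp_pos: [526.6, 162.4, 44.3]
tool_rot: [-0.075, 3.139, 0.002]
contact_force: [0.9, 0.7, 4.6]
finger_gap: 43.7
grip_force: 4.0
[526.6 162.4  44.2]
crop origin 252 148 scale 7.5
71 [175 285] [189 291]
```

Force has levelled off at the slip value and the TCP is at the expected home height. Letting go.

```bash
python3 -m jog '[[0,0,0,0,0,0],[0,0,0,0,0,0],[0,0,0,0,0,0],[0,0,0,0,0,0]]' -0.3; python3 -m jog '[[0,0,0.5,0,0,0],[0,0,1,0,0,0],[0,0,1,0,0,0],[0,-0.5,0.3,0,0,0],[0.2,-1,0,0,0,0],[0.3,-1,0,0,0,0],[0.3,-1,0,0,0,0],[0.3,-1,0,0,0,0],[0.3,-1,0,0,0,0],[0.3,-1,0,0,0,0],[0.3,-0.8,-0.2,0,0,0],[0.25,-0.3,-0.5,0,0,0],[0,0,0,0,0,0],[0,0,0,0,0,0],[0,0,0,0,0,0]]' -1; python3 - <<'E'
from hgt import *
t=get_image("top");pickle.dump(t,open("pics/top9.pkl","wb"))
c=np.array([526.2,159.4])
for r0,r1 in((0,6),(17.5,21)):
    P,=heights(t,c,30,r0,r1); 
    if r0: P=P[abs(P[:,1]-c[1])>12]
    print(r0,np.percentile(P[:,2],[10,50,90]).round(1),[np.median(P[s,2]).round(1) for s in(P[:,1]>c[1],P[:,1]<c[1],P[:,0]>c[0],P[:,0]<c[0])])
for o in blobs(t,"green",30): print(o)
s=get_image("side");pickle.dump(s,open("pics/side9.pkl","wb"))
cv2.imwrite("pics/p9.png",np.hstack([cv2.resize(t["image"][180:242,205:265,::-1],(390,403),interpolation=2),cv2.resize(s["image"][158:220,262:322,::-1],(390,403),interpolation=2)]))
E
```

```text
time_s: 17.73
tcp_pos: [525.2, 161.4, 43.0]
tool_rot: [0.075, -3.139, 0.001]
contact_force: [0.0, -0.0, 0.8]
finger_gap: 55.3
grip_force: 0.0
time_s: 18.98
tcp_pos: [593.1, -65.5, 106.5]
tool_rot: [0.076, -3.139, -0.001]
contact_force: [-0.5, 0.4, 0.3]
finger_gap: 87.1
grip_force: 0.0
0 [38.8 41.2 42.6] [np.float64(41.8), np.float64(40.6), np.float64(42.1), np.float64(40.5)]
17.5 [15.3 32.6 42.9] [np.float64(40.6), np.float64(24.7), np.float64(37.4), np.float64(31.3)]
(array([230.4, 208.7]), array([528.7, 160.5,  34.8,  40.4,  80.6]))
```

View pics/p9.png

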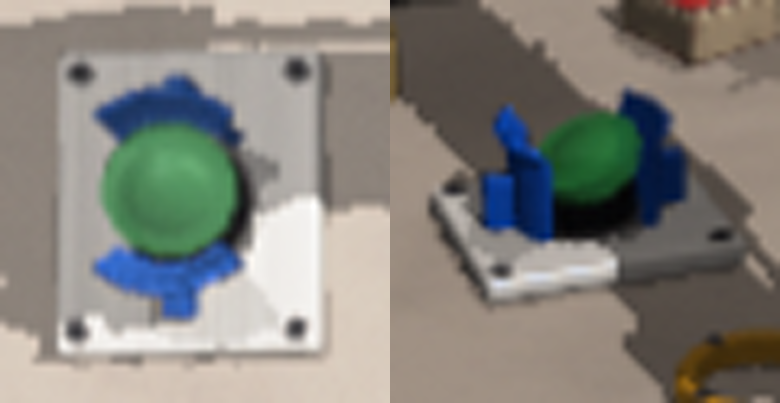

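The crops show the lens cocked: +y edge about 10 mm high, -y edge down on the spacer at (168,190). I'll regrasp it across y, because the upright pads will square its edge, and then lift and lower it again.

```bash
python3 -m jog '[[-0.2,0.5,0,0,0,0],[-0.3,1,0,0,0,0],[-0.3,1,0,0,0,0],[-0.3,1,0,0,0,0],[-0.3,1,0,0,0,0],[-0.3,1,0,0,0,0],[-0.3,1,0,0,0,0],[-0.24,0.8,0,0,0,0],[0,0.29,0,0,0,0],[0,0,0,0,0,0],[0,0,0,0,0,0],[0,0,0,0,0,0],[0,0,0,0,0,0]]' -0.5
```

```text
time_s: 20.17
tcp_pos: [527.1, 159.1, 107.0]
tool_rot: [-0.07, 3.141, -0.001]
contact_force: [0.3, -0.1, 0.2]
finger_gap: 65.3
grip_force: 0.0
```

```bash
python3 -m jog '[[0,0.09,-0.4,0,0,0],[0,0,-0.5,0,0,0],[0,0,-0.5,0,0,0],[0,0,-0.4,0,0,0],[0,0,-0.2,0,0,0],[0,0,0,0,0,0],[0,0,0,0,0,0]]'
```

```text
time_s: 20.75
tcp_pos: [526.5, 163.6, 46.6]
tool_rot: [0.074, -3.14, 0.0]
contact_force: [1.0, -0.2, 0.8]
finger_gap: 65.3
grip_force: 0.0
```

```bash
python3 -m jog '[[0,-0.05,-0.04,0,0,0],[0,0,0,0,0,0],[0,0,0,0,0,0],[0,0,0,0,0,0]]'; python3 -m jog '[[0,0,0,0,0,0],[0,0,0,0,0,0],[0,0,0,0,0,0],[0,0,0,0,0,0],[0,0,0,0,0,0],[0,0,0,0,0,0]]' 1 6
```

```text
time_s: 21.08
tcp_pos: [526.9, 162.5, 46.2]
tool_rot: [-0.074, 3.14, 0.001]
contact_force: [-0.8, -0.5, 0.0]
finger_gap: 65.6
grip_force: 0.0
time_s: 21.58
tcp_pos: [526.5, 162.4, 45.7]
tool_rot: [-0.074, 3.141, 0.0]
contact_force: [0.3, -0.2, 0.2]
finger_gap: 44.0
grip_force: 6.0
```

```bash
python3 -m jog '[[0,0,0.1,0,0,0],[0,0,0.2,0,0,0],[0,0,0.4,0,0,0],[0,0,0.5,0,0,0],[0,0,0.3,0,0,0],[0,0,0,0,0,0],[0,0,0,0,0,0],[0,0,0,0,0,0]]' - 12; cat > lens.py <<'E'
import sys
from h import *
from cell import robot
def rows(d,q):
    K=np.array([[d["fx"],0,d["cx"]],[0,d["fy"],d["cy"]],[0,0,1.]])
    pr=lambda P:cv2.projectPoints(np.float64(P),cv2.Rodrigues(np.array(d["R"]))[0],np.array(d["t"]),K,np.array([d["k1"],0,0,0]))[0][:,0]
    c=pr([q])[0]; m=mask(d,"green"); u,v=c.astype(int)
    m[:v-30]=0;m[v+40:]=0;m[:,:u-30]=0;m[:,u+30:]=0
    # predicted lens outline with bottom at q-20.6 (level), incl dome
    a=np.linspace(0,2*np.pi,200);b=q[2]-20.6
    pts=np.vstack([np.c_[q[0]+r*np.cos(a),q[1]+r*np.sin(a),0*a+b+z] for r,z in((22,0),(22,8),(16.5,8),(11,10.2),(5,11.7))])
    h=cv2.convexHull(pr(pts).astype(np.float32)); pm=np.zeros(m.shape,np.uint8); cv2.fillPoly(pm,[h.round().astype(np.int32)],1)
    for col in range(int(h[:,0,0].min())-1,u+22):
        g=np.flatnonzero(m[:,col]);p=np.flatnonzero(pm[:,col]); 
        print(col,g.min() if len(g) else None,g.max() if len(g) else None,"pred",p.min() if len(p) else None,p.max() if len(p) else None)
if __name__=="__main__":
    d=get_image("side");pickle.dump(d,open(f"pics/{sys.argv[1]}.pkl","wb"));q=np.array(robot.get_state()["tcp_pos"]);print(q);rows(d,q)
E
python3 lens.py s10; echo REF; python3 -c "
from lens import *
rows(pickle.load(open('pics/s7.pkl','rb')),np.array([447.8,-35.3,103.]))"
```

```text
time_s: 22.25
tcp_pos: [526.2, 162.3, 90.4]
tool_rot: [0.074, -3.14, 0.0]
contact_force: [0.9, 0.2, 0.3]
finger_gap: 43.3
grip_force: 12.0
[525.97884738 162.29124976  90.1003613 ]
281 None None pred None None
282 None None pred None None
283 None None pred 165 171
284 165 169 pred 164 172
285 162 171 pred 164 172
286 161 171 pred 164 172
287 160 172 pred 163 173
288 160 172 pred 163 173
289 160 172 pred 163 173
290 159 172 pred 163 173
291 167 169 pred 163 173
292 None None pred 163 173
293 None None pred 163 173
294 None None pred 163 173
295 None None pred 163 173
296 None None pred 163 172
297 None None pred 163 172
298 None None pred 164 172
299 None None pred 164 171
300 None None pred 165 171
301 None None pred None None
302 None None pred None None
303 None None pred None None
304 None None pred None None
305 None None pred None None
306 None None pred None None
307 None None pred None None
308 None None pred None None
309 None None pred None None
310 None None pred None None
311 None None pred None None
312 None None pred None None
REF
266 None None pred None None
267 None No
[... 152 characters left out ...]
 pred 197 209
274 196 207 pred 197 210
275 196 207 pred 197 210
276 196 207 pred 197 210
277 None None pred 197 210
278 None None pred 197 210
279 None None pred 197 210
280 None None pred 197 210
281 None None pred 197 209
282 None None pred 197 209
283 None None pred 197 209
284 None None pred 197 209
285 None None pred 198 208
286 None None pred 198 208
287 201 203 pred 198 207
288 None None pred 199 206
289 None None pred None None
290 None None pred None None
291 None None pred None None
292 None None pred None None
293 None None pred None None
294 None None pred None None
295 None None pred None None
296 None None pred None None
297 None None pred None None
298 None None pred None None
```

No picture views remain, so I check numerically. The green outline shows the lens still tilted about 14° with its +y side high, which fits rubbing on the +y jaw ends because I came in about 1.5 mm too far in +y. I'll lower again with corrected x and y, and let the pads slide past so the +y edge is dragged level on the spacer.

```bash
python3 -m jog '[[0.04,-0.04,-0.2,0,0,0],[0,0,-0.4,0,0,0],[0,0,-0.4,0,0,0],[0,0,-0.3,0,0,0],[0,0,0,0,0,0],[0,0,0,0,0,0]]' - 8;python3 -m jog '[[0,0,-0.05,0,0,0],[0,0,0,0,0,0],[0,0,0,0,0,0]]'
```

```text
time_s: 22.8
tcp_pos: [526.6, 160.9, 50.2]
tool_rot: [0.074, -3.138, 0.002]
contact_force: [-2.0, -0.0, -0.1]
finger_gap: 43.2
grip_force: 8.0
time_s: 23.05
tcp_pos: [526.9, 161.2, 50.0]
tool_rot: [0.075, -3.139, 0.0]
contact_force: [-3.6, -1.5, -1.3]
finger_gap: 43.4
grip_force: 8.0
```

```bash
python3 -m jog '[[-0.04,0,0,0,0,0],[0,0,0,0,0,0]]' - 6;python3 -m jog '[[0,0,-0.08,0,0,0],[0,0,0,0,0,0],[0,0,-0.08,0,0,0],[0,0,0,0,0,0]]'; python3 -m jog '[[0,0,-0.06,0,0,0],[0,0,0,0,0,0],[0,0,0,0,0,0]]'
```

```text
time_s: 23.22
tcp_pos: [526.8, 161.3, 50.6]
tool_rot: [-0.074, 3.14, 0.001]
contact_force: [-2.2, -0.1, -0.2]
finger_gap: 43.7
grip_force: 6.0
time_s: 23.55
tcp_pos: [527.2, 161.5, 45.8]
tool_rot: [-0.075, 3.139, 0.001]
contact_force: [-2.3, 1.2, 3.4]
finger_gap: 43.7
grip_force: 6.0
time_s: 23.8
tcp_pos: [527.5, 161.6, 44.5]
tool_rot: [-0.074, 3.139, 0.001]
contact_force: [-1.0, 0.4, 4.4]
finger_gap: 43.3
grip_force: 6.0
```

```bash
python3 -m jog '[[0,0,-0.06,0,0,0],[0,0,0,0,0,0],[0,0,-0.06,0,0,0],[0,0,0,0,0,0]]'; python3 -m jog '[[0,0,-0.06,0,0,0],[0,0,0,0,0,0],[0,0,-0.06,0,0,0],[0,0,0,0,0,0],[0,0,0,0,0,0]]'; python3 lens.py s11 | grep -v "None None"
```

```text
time_s: 24.13
tcp_pos: [528.2, 161.7, 42.4]
tool_rot: [-0.074, 3.138, 0.002]
contact_force: [-2.6, -0.6, 14.3]
finger_gap: 43.7
grip_force: 10.6
time_s: 24.55
tcp_pos: [528.9, 161.3, 38.2]
tool_rot: [-0.074, 3.136, 0.001]
contact_force: [-0.3, -0.7, 7.6]
finger_gap: 43.4
grip_force: 6.0
[528.96129236 161.24629148  38.19370858]
286 181 182 pred 183 191
287 178 188 pred 183 191
288 177 188 pred 182 191
289 177 188 pred 182 192
290 177 189 pred 182 192
291 177 189 pred 182 192
292 177 189 pred 182 192
```

```bash
python3 -m jog '[[0,0,0,0,0,0],[0,0,0,0,0,0],[0,0,0,0,0,0],[0,0,0,0,0,0],[0,0,0,0,0,0]]' -0.3; python3 -m jog '[[0,0,0.5,0,0,0],[0,0,1,0,0,0],[0,0,1,0,0,0],[0,-0.5,0.3,0,0,0],[0,-1,0,0,0,0],[0,-1,0,0,0,0],[0,-1,0,0,0,0],[0,-1,0,0,0,0],[0,-1,0,0,0,0],[0,0,0,0,0,0],[0,0,0,0,0,0],[0,0,0,0,0,0]]' -0.5; cat > chk.py <<'E'
import sys
from hgt import *
from lens import rows
t=get_image("top");pickle.dump(t,open(f"pics/t{sys.argv[1]}.pkl","wb"))
c=np.array([526.2,159.4])
P,=heights(t,c,32,0,23.5)
im=t["image"]
R=np.array(t["R"]);K=np.array([[t["fx"],0,t["cx"]],[0,t["fy"],t["cy"]],[0,0,1.]])
uv=cv2.projectPoints(P,cv2.Rodrigues(R)[0],np.array(t["t"]),K,np.array([t["k1"],0,0,0]))[0][:,0].round().astype(int)
col=mask(t,sys.argv[2])[uv[:,1],uv[:,0]]>0
G=P[col]; print("n",len(G),"centroid",G.mean(0).round(1))
for gx in range(-20,25,8):
    print(" ".join("%5.1f"%np.median(G[s,2]) if (s:=(abs(G[:,0]-c[0]-gx)<4)&(abs(G[:,1]-c[1]-gy)<4)).sum()>1 else "  -  " for gy in range(-20,25,8)))
s=get_image("side");pickle.dump(s,open(f"pics/s{sys.argv[1]}.pkl","wb"))
m=mask(s,"green"); m[:150]=0;m[210:]=0;m[:,:262]=0;m[:,325:]=0
for v in range(150,210):
    g=np.flatnonzero(m[v]); 
    if len(g): print(v,g.min(),g.max(),len(g),end=" | ")
E
python3 chk.py 12 green
```

```text
time_s: 25.02
tcp_pos: [526.3, 161.1, 36.0]
tool_rot: [0.075, -3.14, 0.0]
contact_force: [0.3, -0.1, -0.1]
finger_gap: 56.0
grip_force: 0.0
time_s: 26.02
tcp_pos: [526.2, -3.6, 120.0]
tool_rot: [0.074, -3.14, -0.001]
contact_force: [-0.2, 0.4, 0.2]
finger_gap: 65.2
grip_force: 0.0
n 76 centroid [530.6 159.   39.3]
  -     -     -     -    31.2   -  
  -     -     -     -    33.1   -  
 35.7  38.8  38.4   -    39.1  34.5
 37.8  38.1   -    42.9  40.3   -  
  -    40.7   -    45.7  44.3   -  
  -     -    40.3  42.8  41.4   -  
176 296 297 2 | 177 291 299 9 | 178 289 300 12 | 179 288 300 13 | 180 287 300 14 | 181 286 299 14 | 182 286 299 14 | 183 287 299 13 | 184 287 299 13 | 185 287 298 12 | 186 287 298 12 | 187 287 297 11 | 188 287 294 8 | 189 288 294 7 |
```

The lens now has its -x side down on the spacer and +x about 10 mm high, so the true centre lies between my two tries: x≈526, y≈162. I'll press the high side gently level with the closed fingertips.

```bash
python3 -m jog '[[0.26,0.5,0,0,0,0],[0,0.9,0,0,0,0],[0,0.9,0,0,0,0],[0,0.9,0,0,0,0],[0,0.9,0,0,0,0],[0,0.9,0,0,0,0],[0,0.5,-0.2,0,0,0],[0,0,-0.5,0,0,0],[0,0,-0.5,0,0,0],[0,0,-0.2,0,0,0],[0,0,0,0,0,0],[0,0,0,0,0,0],[0,0,0,0,0,0]]' 1 10
```

```text
time_s: 27.2
tcp_pos: [534.9, 161.2, 79.0]
tool_rot: [-0.074, 3.14, 0.001]
contact_force: [0.1, 0.2, 0.6]
finger_gap: 0.4
grip_force: 0.0
```

```bash
python3 -m jog '[[0,0,-0.2,0,0,0],[0,0,-0.15,0,0,0],[0,0,-0.1,0,0,0],[0,0,0,0,0,0],[0,0,0,0,0,0]]'; python3 -m jog '[[0,0,-0.08,0,0,0],[0,0,0,0,0,0],[0,0,0,0,0,0]]';python3 -m jog '[[0,0,-0.06,0,0,0],[0,0,0,0,0,0],[0,0,0,0,0,0]]'
```

```text
time_s: 27.62
tcp_pos: [534.3, 161.1, 64.8]
tool_rot: [0.074, -3.141, 0.0]
contact_force: [-0.4, -0.9, 0.2]
finger_gap: 0.2
grip_force: 0.0
time_s: 27.87
tcp_pos: [534.7, 161.3, 62.9]
tool_rot: [-0.074, 3.14, 0.001]
contact_force: [0.5, -1.7, 2.8]
finger_gap: 0.2
grip_force: 1.3
time_s: 28.12
tcp_pos: [535.2, 161.5, 61.6]
tool_rot: [-0.074, 3.139, 0.001]
contact_force: [-1.1, 0.0, 6.1]
finger_gap: 0.5
grip_force: 2.8
```

```bash
python3 -m jog '[[0,0,-0.05,0,0,0],[0,0,0,0,0,0],[0,0,0,0,0,0]]';python3 -m jog '[[0,0,-0.05,0,0,0],[0,0,0,0,0,0],[0,0,0,0,0,0]]'
```

```text
time_s: 28.37
tcp_pos: [535.4, 161.6, 60.8]
tool_rot: [-0.074, 3.138, 0.002]
contact_force: [-1.1, -0.2, 9.4]
finger_gap: 0.6
grip_force: 4.7
time_s: 28.62
tcp_pos: [535.4, 161.6, 60.0]
tool_rot: [-0.074, 3.139, 0.002]
contact_force: [-4.6, -1.2, 14.8]
finger_gap: 0.5
grip_force: 8.5
```

Still jammed at 15 N, so I won't push harder. I'll regrasp, lift it clear, re-centre and lower it again.

```bash
python3 -m jog '[[0,0,0.5,0,0,0],[-0.2,0,0.6,0,0,0],[-0.07,0.02,0.3,0,0,0],[0,0,0,0,0,0],[0,0,0,0,0,0],[0,0,0,0,0,0]]' -0.5; python3 -m jog '[[0,0,-0.4,0,0,0],[0,0,-0.5,0,0,0],[0,0,-0.4,0,0,0],[0,0,-0.25,0,0,0],[0,0,0,0,0,0],[0,0,0,0,0,0]]'
```

```text
time_s: 29.12
tcp_pos: [525.7, 161.6, 98.7]
tool_rot: [0.075, -3.14, 0.001]
contact_force: [-0.8, 0.1, 0.1]
finger_gap: 32.8
grip_force: 0.0
time_s: 29.62
tcp_pos: [525.7, 161.5, 52.2]
tool_rot: [0.074, -3.139, 0.001]
contact_force: [0.2, -0.7, 0.7]
finger_gap: 63.9
grip_force: 0.0
```

```bash
python3 chk.py 13 green | tail -1; python3 -m jog '[[0,0.01,-0.16,0,0,0],[0,0,0,0,0,0],[0,0,0,0,0,0]]'; python3 -m jog '[[0,0,0,0,0,0],[0,0,0,0,0,0],[0,0,0,0,0,0],[0,0,0,0,0,0],[0,0,0,0,0,0],[0,0,0,0,0,0]]' 1 8
```

```text
time_s: 29.92
tcp_pos: [526.3, 162.2, 48.6]
tool_rot: [-0.075, 3.14, 0.0]
contact_force: [-0.4, 0.1, 0.3]
finger_gap: 65.0
grip_force: 0.0
time_s: 30.42
tcp_pos: [526.3, 161.4, 48.5]
tool_rot: [-0.074, 3.141, -0.001]
contact_force: [-0.2, -2.4, 1.5]
finger_gap: 43.9
grip_force: 8.0Traceback (most recent call last):
  File "chk.py", line 9, in <module>
    uv=cv2.projectPoints(P,cv2.Rodrigues(R)[0],np.array(t["t"]),K,np.array([t["k1"],0,0,0]))[0][:,0].round().astype(int)
       ~~~~~~~~~~~~~~~~~~~~~~~~~~~~~~~~~~~~~~~~~~~~~~~~~~~~~~~~~~~~~~~~~~~~~~~~~~~~~~~~~~~~~~~~^^^^^
TypeError: 'NoneType' object is not subscriptable
```

Gripped again. I'll take it back to its clear spot on the table to set it level and get a clean grasp.

```bash
python3 -m jog '[[0,0,0.2,0,0,0],[0,0,0.4,0,0,0],[0,0,0.6,0,0,0],[0,0,0.6,0,0,0],[0,-0.2,0,0,0,0],[-0.3,-0.7,0,0,0,0],[-0.4,-0.9,0,0,0,0],[-0.4,-0.9,0,0,0,0],[-0.4,-0.9,0,0,0,0],[-0.4,-0.9,0,0,0,0],[-0.4,-0.9,-0.2,0,0,0],[-0.2,-0.8,-0.6,0,0,0],[0,-0.3,-0.6,0,0,0],[0,0,-0.6,0,0,0],[0,0,-0.3,0,0,0],[0,0,0,0,0,0],[0,0,0,0,0,0]]' - 12;  python3 lens.py s14| grep -v "None None"
```

```text
time_s: 31.83
tcp_pos: [451.1, -32.5, 33.4]
tool_rot: [0.076, -3.14, -0.0]
contact_force: [-0.2, 0.3, -0.7]
finger_gap: 43.6
grip_force: 12.0
[451.79277987 -32.44639983  34.00765254]
271 229 233 pred 227 234
272 227 235 pred 226 235
273 225 236 pred 225 236
274 225 237 pred 225 236
275 225 237 pred 225 237
276 224 237 pred 224 237
277 224 237 pred 224 237
278 224 237 pred 224 237
279 226 237 pred 224 237
289 229 229 pred 225 235
```

```bash
python3 -m jog '[[0,0,-0.1,0,0,0],[0,0,-0.1,0,0,0],[0,0,0,0,0,0]]' - 5; python3 -m jog '[[0,0,-0.07,0,0,0],[0,0,0,0,0,0],[0,0,0,0,0,0]]';python3 -m jog '[[0,0,-0.07,0,0,0],[0,0,0,0,0,0],[0,0,0,0,0,0]]'
```

```text
time_s: 32.13
tcp_pos: [451.3, -32.6, 27.4]
tool_rot: [-0.075, 3.14, 0.0]
contact_force: [0.4, 0.7, -0.3]
finger_gap: 43.7
grip_force: 5.0
time_s: 32.38
tcp_pos: [451.5, -32.8, 25.4]
tool_rot: [-0.075, 3.14, 0.0]
contact_force: [0.7, 0.7, 0.6]
finger_gap: 43.4
grip_force: 5.0
time_s: 32.63
tcp_pos: [451.3, -32.9, 23.2]
tool_rot: [-0.074, 3.141, 0.0]
contact_force: [0.0, 0.2, 0.3]
finger_gap: 43.6
grip_force: 5.0
```

```bash
python3 -m jog '[[0,0,-0.06,0,0,0],[0,0,0,0,0,0],[0,0,0,0,0,0]]' - 4;python3 -m jog '[[0,0,-0.04,0,0,0],[0,0,0,0,0,0],[0,0,0,0,0,0]]'; python3 lens.py s15| grep -v "None None"
```

```text
time_s: 32.88
tcp_pos: [451.3, -32.9, 21.4]
tool_rot: [-0.074, 3.141, 0.0]
contact_force: [0.6, -0.0, 0.6]
finger_gap: 43.8
grip_force: 4.0
time_s: 33.13
tcp_pos: [451.4, -32.8, 20.2]
tool_rot: [-0.075, 3.14, 0.0]
contact_force: [0.4, 1.4, 1.7]
finger_gap: 43.6
grip_force: 4.0
[451.33395623 -32.83199981  20.23649904]
271 233 236 pred 233 240
272 232 239 pred 232 241
273 230 239 pred 231 241
274 230 240 pred 230 242
275 230 240 pred 230 242
276 230 240 pred 230 242
277 230 241 pred 230 243
278 230 241 pred 229 243
279 230 241 pred 229 243
289 233 235 pred 231 241
```

```bash
python3 -m jog '[[0,0,0,0,0,0],[0,0,0,0,0,0],[0,0,0,0,0,0],[0,0,0.3,0,0,0],[0,0,0.8,0,0,0],[0,0.8,0.8,0,0,0],[0,1,0,0,0,0],[0,1,0,0,0,0],[0,1,0,0,0,0],[0,1,0,0,0,0],[0,0,0,0,0,0],[0,0,0,0,0,0]]' -1; python3 - <<'E'
from h import *
t=get_image("top");pickle.dump(t,open("pics/t16.pkl","wb"))
for o in blobs(t,"green",4): print(o)
m=(t["image"].max(2)<75).astype(np.uint8); m[:,:212]=0;m[:,255:]=0;m[:185]=0;m[235:]=0
k=max(cv2.findContours(m,0,1)[0],key=cv2.contourArea);print(cv2.fitEllipse(ray(t,k[:,0],24)[:,:2].astype(np.float32)))
t0=pickle.load(open("pics/top0.pkl","rb"))
for o in blobs(t0,"green",4): print("start",o)
s=get_image("side")
for o in blobs(s,"green",4): print("side",o)
E
```

```text
time_s: 34.18
tcp_pos: [451.1, 112.6, 77.7]
tool_rot: [-0.081, 3.14, -0.0]
contact_force: [-0.1, -0.9, -1.1]
finger_gap: 87.0
grip_force: 0.0
((496.9405822753906, 158.19384765625), (21.521764755249023, 69.28942108154297), 110.7879409790039)
side (array([280.5, 235.2]), array([451.1, -30.1,  41.4,  49.1, 170.3]))
```

```bash
python3 - <<'E'
from h import *
for f in("top0","t16"):
    d=pickle.load(open(f"pics/{f}.pkl","rb"))
    H,S,V=[q.astype(int) for q in cv2.split(cv2.cvtColor(d["image"],cv2.COLOR_RGB2HSV))]
    m=cv2.morphologyEx(((S>80)&(H>40)&(H<95)).astype(np.uint8),3,np.ones((3,3)))
    for k in cv2.findContours(m,0,1)[0]:
        if cv2.contourArea(k)>100: print(f,k[:,0].mean(0),cv2.fitEllipse(ray(d,k[:,0],4)[:,:2].astype(np.float32)))
for o in blobs(pickle.load(open("pics/side0.pkl","rb")),"green",4): print(o)
d=pickle.load(open("pics/top6.pkl","rb"))
E
```

```text
top0 [322.         247.09615385] ((449.5498962402344, -37.48993682861328), (38.899070739746094, 39.58228302001953), 177.8162841796875)
t16 [320.15686275 245.90196078] ((452.034423828125, -33.26031494140625), (38.41395950317383, 39.30862045288086), 22.274747848510742)
(array([279.8, 236.4]), array([448.9, -34.6,  41.4,  48.4, 172.4]))
```

The lens is level again at (452.0,-33.3) in the top view. The best cradle centre is x≈526.7 (same view) and robot y≈161.6. Regrasping.

```bash
python3 -m jog '[[0,-0.6,0.3,0,0,0],[0,-1,0.1,0,0,0],[0,-1,0,0,0,0],[0,-1,0,0,0,0],[0,-0.9,0,0,0,0],[0.03,-0.3,0,0,0,0],[0,0,-0.5,0,0,0],[0,0,-0.5,0,0,0],[0,0,0,0,0,0],[0,0,0,0,0,0]]'
```

```text
time_s: 35.12
tcp_pos: [451.2, -33.5, 58.8]
tool_rot: [0.072, -3.139, 0.0]
contact_force: [-0.8, 0.5, 0.4]
finger_gap: 86.8
grip_force: 0.0
```

```bash
python3 -m jog '[[0.03,0.06,-0.4,0,0,0],[0,0,-0.4,0,0,0],[0,0,-0.3,0,0,0],[0,0,-0.13,0,0,0],[0,0,0,0,0,0],[0,0,0,0,0,0]]'; python3 -m jog '[[0,0,-0.03,0,0,0],[0,0,0,0,0,0],[0,0,0,0,0,0],[0,0,0,0,0,0],[0,0,0,0,0,0],[0,0,0,0,0,0],[0,0,0,0,0,0],[0,0,0,0,0,0],[0,0,0,0,0,0]]' 1 12; python3 -m jog '[[0,0,0.2,0,0,0],[0,0,0.4,0,0,0],[0,0,0.6,0,0,0],[0,0,0.7,0,0,0],[0,0,0.4,0,0,0],[0,0,0.1,0,0,0],[0,0,0,0,0,0],[0,0,0,0,0,0]]'; python3 lens.py s17| grep -v "None None"
```

```text
time_s: 35.62
tcp_pos: [453.2, -31.2, 22.6]
tool_rot: [-0.074, 3.141, -0.0]
contact_force: [0.5, 0.3, 0.6]
finger_gap: 87.5
grip_force: 0.0
time_s: 36.37
tcp_pos: [453.0, -31.1, 21.4]
tool_rot: [-0.074, 3.141, 0.0]
contact_force: [1.1, 0.2, 0.0]
finger_gap: 43.2
grip_force: 12.0
time_s: 37.03
tcp_pos: [452.6, -31.1, 93.0]
tool_rot: [0.075, -3.14, -0.0]
contact_force: [0.0, -0.7, -1.2]
finger_gap: 43.2
grip_force: 12.0
[452.25687533 -31.08606363  92.55852464]
269 205 207 pred 204 209
270 203 209 pred 203 211
271 202 210 pred 202 211
272 201 210 pred 201 212
273 200 211 pred 201 212
274 200 211 pred 201 212
275 200 211 pred 200 213
276 200 211 pred 200 213
277 199 211 pred 200 213
278 199 211 pred 200 213
```

```bash
python3 -m jog '[[0.15,0.4,0.3,0,0,0],[0.3,0.8,0,0,0,0],[0.3,0.8,0,0,0,0],[0.3,0.8,0,0,0,0],[0.3,0.8,0,0,0,0],[0.3,0.8,0,0,0,0],[0.3,0.8,0,0,0,0],[0.3,0.8,0,0,0,0],[0.2,0.32,0,0,0,0],[0.06,0.1,0,0,0,0],[0,0,0,0,0,0],[0,0,0,0,0,0],[0,0,-0.4,0,0,0],[0,0,-0.4,0,0,0],[0,0,-0.2,0,0,0],[0,0,0,0,0,0],[0,0,0,0,0,0],[0,0,0,0,0,0]]'
```

```text
time_s: 38.58
tcp_pos: [528.4, 161.3, 72.4]
tool_rot: [-0.074, 3.141, 0.0]
contact_force: [-0.2, 0.5, 0.4]
finger_gap: 43.3
grip_force: 12.0
```

```bash
python3 -m jog '[[-0.02,0,-0.15,0,0,0],[0,0,-0.15,0,0,0],[0,0,0,0,0,0],[0,0,0,0,0,0]]'; python3 -m jog '[[0,0,-0.1,0,0,0],[0,0,-0.1,0,0,0],[0,0,0,0,0,0],[0,0,0,0,0,0]]'
```

```text
time_s: 38.92
tcp_pos: [527.4, 161.5, 63.1]
tool_rot: [0.075, -3.14, 0.0]
contact_force: [-0.6, 0.7, -0.3]
finger_gap: 43.4
grip_force: 12.0
time_s: 39.25
tcp_pos: [527.6, 161.4, 57.1]
tool_rot: [0.074, -3.141, 0.0]
contact_force: [-0.4, 0.1, -1.0]
finger_gap: 43.5
grip_force: 12.0
```

```bash
python3 -m jog '[[0,0,-0.1,0,0,0],[0,0,-0.1,0,0,0],[0,0,0,0,0,0],[0,0,0,0,0,0]]'; python3 -m jog '[[0,0,-0.07,0,0,0],[0,0,0,0,0,0],[0,0,0,0,0,0]]';  python3 -m jog '[[0,0,-0.05,0,0,0],[0,0,0,0,0,0],[0,0,0,0,0,0]]'
```

```text
time_s: 39.58
tcp_pos: [527.7, 161.5, 51.1]
tool_rot: [0.075, -3.141, 0.0]
contact_force: [-1.1, -0.7, -0.6]
finger_gap: 43.2
grip_force: 12.0
time_s: 39.83
tcp_pos: [527.7, 161.5, 49.2]
tool_rot: [-0.074, 3.141, 0.0]
contact_force: [-0.5, -0.3, -1.1]
finger_gap: 43.1
grip_force: 12.0
time_s: 40.08
tcp_pos: [527.7, 161.5, 47.7]
tool_rot: [0.075, -3.141, -0.0]
contact_force: [-1.1, -0.8, -0.1]
finger_gap: 42.8
grip_force: 12.0
```

No contact this time, where the earlier tries were already rubbing. Continuing gently.

```bash
python3 -m jog '[[0,0,-0.05,0,0,0],[0,0,0,0,0,0],[0,0,0,0,0,0]]'; python3 -m jog '[[0,0,-0.04,0,0,0],[0,0,0,0,0,0],[0,0,0,0,0,0]]'
```

```text
time_s: 40.33
tcp_pos: [527.7, 161.5, 46.2]
tool_rot: [-0.074, 3.141, 0.0]
contact_force: [-0.9, 0.2, -0.1]
finger_gap: 43.0
grip_force: 12.0
time_s: 40.58
tcp_pos: [527.8, 161.5, 45.4]
tool_rot: [-0.074, 3.14, 0.0]
contact_force: [-2.1, -1.0, 2.5]
finger_gap: 43.3
grip_force: 12.0
```

```bash
python3 -m jog '[[0,0,-0.02,0,0,0],[0,0,0,0,0,0],[0,0,0,0,0,0]]' - 4; python3 -m jog '[[0,0,0,0,0,0],[0,0,0,0,0,0],[0,0,0,0,0,0],[0,0,0,0,0,0],[0,0,0,0,0,0]]' -0.3; python3 -m jog '[[0,0,0.5,0,0,0],[0,0,1,0,0,0],[0,0,1,0,0,0],[0,-0.5,0.3,0,0,0],[0.2,-1,0,0,0,0],[0.3,-1,0,0,0,0],[0.3,-1,0,0,0,0],[0.3,-1,0,0,0,0],[0.3,-1,0,0,0,0],[0.3,-1,0,0,0,0],[0.3,-0.8,-0.2,0,0,0],[0.2,-0.5,-0.5,0,0,0],[0,0,0,0,0,0],[0,0,0,0,0,0],[0,0,0,0,0,0]]' -1; python3 chk.py 18 green
```

```text
time_s: 40.83
tcp_pos: [528.0, 161.5, 44.9]
tool_rot: [-0.074, 3.14, 0.0]
contact_force: [-1.7, -1.1, 5.4]
finger_gap: 43.7
grip_force: 4.0
time_s: 41.25
tcp_pos: [527.6, 161.5, 44.2]
tool_rot: [0.075, -3.141, 0.0]
contact_force: [-0.6, 0.1, 0.1]
finger_gap: 56.0
grip_force: 0.0
time_s: 42.5
tcp_pos: [593.4, -71.5, 107.3]
tool_rot: [0.076, -3.14, -0.001]
contact_force: [0.8, -0.4, 0.3]
finger_gap: 87.1
grip_force: 0.0
n 33 centroid [525.9 170.5  33.2]
  -     -     -     -     -     -  
  -     -     -     -    32.2   -  
  -     -     -     -    33.9  31.7
  -     -     -     -    34.3   -  
  -     -    35.4  33.2  33.5   -  
  -     -     -     -     -     -  
180 287 299 13 | 181 285 299 15 | 182 286 299 14 | 183 287 299 13 | 184 287 299 13 | 185 287 299 13 | 186 287 299 13 | 187 287 299 13 | 188 287 298 12 | 189 287 297 11 |
```

```bash
python3 - <<'E'
from hgt import *
t=pickle.load(open("pics/t18.pkl","rb"));c=np.array([526.7,159.4])
P,=heights(t,c,32,0,23)
for gx in range(-20,25,8): print(" ".join("%5.1f"%np.median(P[s,2]) if (s:=(abs(P[:,0]-c[0]-gx)<4)&(abs(P[:,1]-c[1]-gy)<4)).sum()>1 else "  -  " for gy in range(-20,25,8)))
H,S,V=[q.astype(int) for q in cv2.split(cv2.cvtColor(t["image"],cv2.COLOR_RGB2HSV))]
m=cv2.morphologyEx(((S>60)&(H>40)&(H<95)).astype(np.uint8),3,np.ones((3,3)))
for k in cv2.findContours(m,0,1)[0]:
    if cv2.contourArea(k)>100: print(cv2.fitEllipse(ray(t,k[:,0],32)[:,:2].astype(np.float32)))
E
```

```text
-    30.2  32.2  31.5  33.3   -  
 25.7  32.2  33.4  33.4  32.8  32.1
 28.4  34.4  35.5  35.2  34.6  31.8
 25.3  32.6  35.7  34.9  34.3  32.3
 11.2  31.2  33.5  32.9  32.8  32.6
  -    34.8  32.3  33.3  32.5   -  
((526.414306640625, 159.0872344970703), (42.94196319580078, 43.92647171020508), 128.1956329345703)
((751.6334838867188, 349.7380065917969), (16.666767120361328, 46.333534240722656), 118.51567840576172)
```

The lens is flat and home: edge about 32, dome about 35.5 mm, level all round. Now the brass ring.

```bash
python3 -m jog '[[0.07,0.07,-0.6,0,0,0],[0,0,-0.6,0,0,0],[0,0,-0.6,0,0,0],[0,0,-0.6,0,0,0],[0,0,0,0,0,0],[0,0,0,0,0,0],[0,0,0,0,0,0]]'
```

```text
time_s: 43.18
tcp_pos: [596.7, -69.8, 36.8]
tool_rot: [-0.076, 3.139, 0.0]
contact_force: [-0.3, -0.5, 0.4]
finger_gap: 87.2
grip_force: 0.0
```

```bash
python3 -m jog '[[-0.03,0.03,-0.3,0,0,0],[0,0,-0.16,0,0,0],[0,0,0,0,0,0],[0,0,0,0,0,0],[0,0,0,0,0,0]]'; python3 -m jog '[[0,0,-0.02,0,0,0],[0,0,0,0,0,0],[0,0,0,0,0,0],[0,0,0,0,0,0],[0,0,0,0,0,0],[0,0,0,0,0,0],[0,0,0,0,0,0],[0,0,0,0,0,0],[0,0,0,0,0,0]]' 1 12;
```

```text
time_s: 43.6
tcp_pos: [595.0, -69.6, 21.9]
tool_rot: [-0.074, 3.14, 0.0]
contact_force: [0.0, 0.0, 0.3]
finger_gap: 87.0
grip_force: 0.0
time_s: 44.35
tcp_pos: [594.9, -69.5, 21.1]
tool_rot: [-0.074, 3.141, 0.0]
contact_force: [-1.4, -0.2, -0.1]
finger_gap: 43.7
grip_force: 12.0
```

```bash
python3 -m jog '[[0,0,0.3,0,0,0],[0,0,0.6,0,0,0],[0,0,0.7,0,0,0],[0,0,0.7,0,0,0],[0,0.2,0.5,0,0,0],[-0.3,0.7,0,0,0,0],[-0.3,0.9,0,0,0,0],[-0.3,0.9,0,0,0,0],[-0.3,0.9,0,0,0,0],[-0.3,0.9,0,0,0,0],[-0.3,0.9,0,0,0,0],[-0.3,0.9,0,0,0,0],[-0.2,0.9,0,0,0,0],[0,0.4,0,0,0,0],[0,0.1,0,0,0,0],[0,0,0,0,0,0],[0,0,-0.3,0,0,0],[0,0,0,0,0,0],[0,0,0,0,0,0],[0,0,0,0,0,0]]'
```

```text
time_s: 46.02
tcp_pos: [526.0, 160.0, 95.7]
tool_rot: [0.071, -3.14, 0.001]
contact_force: [0.5, 0.1, -0.6]
finger_gap: 43.2
grip_force: 12.0
```

```bash
python3 -m jog '[[0,0,-0.3,0,0,0],[0,0,-0.3,0,0,0],[0,0,-0.2,0,0,0],[0,0,0,0,0,0],[0,0,0,0,0,0],[0,0,0,0,0,0]]'
```

```text
time_s: 46.52
tcp_pos: [526.0, 161.5, 72.0]
tool_rot: [-0.075, 3.141, -0.0]
contact_force: [-1.0, -0.0, 0.0]
finger_gap: 43.2
grip_force: 12.0
```

```bash
python3 -m jog '[[0,0,-0.15,0,0,0],[0,0,-0.1,0,0,0],[0,0,0,0,0,0],[0,0,0,0,0,0]]'; python3 -m jog '[[0,0,-0.1,0,0,0],[0,0,-0.05,0,0,0],[0,0,0,0,0,0],[0,0,0,0,0,0]]'; python3 -m jog '[[0,0,-0.07,0,0,0],[0,0,0,0,0,0],[0,0,0,0,0,0]]'
```

```text
time_s: 46.85
tcp_pos: [525.7, 161.4, 64.4]
tool_rot: [0.075, -3.14, 0.0]
contact_force: [-0.8, 0.1, -1.3]
finger_gap: 43.6
grip_force: 12.0
time_s: 47.18
tcp_pos: [526.0, 161.6, 60.2]
tool_rot: [-0.075, 3.14, 0.0]
contact_force: [0.0, 0.3, 0.9]
finger_gap: 43.5
grip_force: 12.0
time_s: 47.43
tcp_pos: [525.8, 161.5, 57.9]
tool_rot: [0.074, -3.141, -0.0]
contact_force: [-0.2, 0.6, 0.5]
finger_gap: 43.2
grip_force: 12.0
```

```bash
python3 -m jog '[[0,0,-0.06,0,0,0],[0,0,0,0,0,0],[0,0,0,0,0,0]]'; python3 -m jog '[[0,0,-0.06,0,0,0],[0,0,0,0,0,0],[0,0,0,0,0,0]]'; python3 -m jog '[[0,0,-0.04,0,0,0],[0,0,0,0,0,0],[0,0,0,0,0,0]]'
```

```text
time_s: 47.68
tcp_pos: [525.6, 161.4, 56.3]
tool_rot: [0.074, -3.14, 0.0]
contact_force: [-1.0, 0.1, 0.4]
finger_gap: 43.3
grip_force: 12.0
time_s: 47.93
tcp_pos: [525.8, 161.4, 54.1]
tool_rot: [0.074, -3.14, 0.0]
contact_force: [-0.8, -0.4, 1.4]
finger_gap: 43.6
grip_force: 12.0
time_s: 48.18
tcp_pos: [525.9, 161.4, 53.2]
tool_rot: [0.074, -3.141, 0.0]
contact_force: [-1.9, -0.8, 3.4]
finger_gap: 43.4
grip_force: 12.0
```

```bash
python3 -m jog '[[0,0,-0.03,0,0,0],[0,0,0,0,0,0],[0,0,0,0,0,0]]' - 4; python3 -m jog '[[0,0,0,0,0,0],[0,0,0,0,0,0],[0,0,0,0,0,0],[0,0,0,0,0,0],[0,0,0,0,0,0]]' -0.3; python3 -m jog '[[0,0,0.5,0,0,0],[0,0,1,0,0,0],[0,0,1,0,0,0],[0,-0.5,0.3,0,0,0],[0.2,-1,0,0,0,0],[0.3,-1,0,0,0,0],[0.3,-1,0,0,0,0],[0.3,-1,0,0,0,0],[0.3,-1,0,0,0,0],[0.3,-1,0,0,0,0],[0,0,0,0,0,0],[0,0,0,0,0,0],[0,0,0,0,0,0]]' -0.5; python3 - <<'E'
from hgt import *
t=get_image("top");pickle.dump(t,open("pics/t19.pkl","wb"));c=np.array([526.5,159.2])
P,=heights(t,c,40,0,23)
for gx in range(-20,25,8): print(" ".join("%5.1f"%np.median(P[s,2]) if (s:=(abs(P[:,0]-c[0]-gx)<4)&(abs(P[:,1]-c[1]-gy)<4)).sum()>1 else "  -  " for gy in range(-20,25,8)))
H,S,V=[q.astype(int) for q in cv2.split(cv2.cvtColor(t["image"],cv2.COLOR_RGB2HSV))]
for z in(40,):
  m=cv2.morphologyEx(((S>80)&(H<35)).astype(np.uint8),3,np.ones((3,3)))
  for k in cv2.findContours(m,0,1)[0]:
    if cv2.contourArea(k)>80:
        e=cv2.fitEllipse(ray(t,k[:,0],z)[:,:2].astype(np.float32))
        if abs(e[0][0]-526)<30 and abs(e[0][1]-160)<30: print(e)
E
```

```text
time_s: 48.43
tcp_pos: [526.1, 161.4, 52.4]
tool_rot: [-0.074, 3.14, 0.0]
contact_force: [-1.8, -0.7, 4.8]
finger_gap: 43.6
grip_force: 4.0
time_s: 48.85
tcp_pos: [525.9, 161.5, 52.1]
tool_rot: [0.075, -3.141, -0.0]
contact_force: [0.5, 0.4, -0.9]
finger_gap: 56.0
grip_force: 0.0
time_s: 49.93
tcp_pos: [576.5, -33.3, 135.8]
tool_rot: [0.074, -3.14, -0.001]
contact_force: [0.5, 0.8, -0.1]
finger_gap: 65.1
grip_force: 0.0
  -    33.9  38.6  39.4  39.7   -  
 23.7  38.2  32.4  33.7  33.4  39.7
 26.6  33.1  35.0  35.4  34.5  36.4
 30.2  35.0  34.6  35.5  33.7  38.6
 12.1  39.1  33.3  33.7  38.8  39.6
  -    40.2  39.0  40.2  40.7   -  
((525.775634765625, 159.48062133789062), (41.986175537109375, 42.457611083984375), 157.02955627441406)
```

The ring top reads about 40 mm all round with the dome inside its bore at about 35.5 mm, so the stack is home and released. Handing in.

```bash
python3 -c "
from cell import robot
print(robot.sign_off())"
```

```text
the job is handed in; nothing more can be done
None
```

The spacer, lens (dome up) and 44 mm brass ring are stacked flat and home in the cradle, and the job was handed in at about 50 s; the lens tilted in the jaws on its first two tries (let go tilted, and pressed with up to 15 N), so I re-levelled it on the table before seating it.

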